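# Set the slotted selector on the gauge unit with the flat screwdriver

### The job

Take the flat screwdriver (the one with the longer, square handle) out of the rack, put its blade into the slotted brass selector on the blue unit that has the round pressure gauge, and turn it clockwise a quarter turn to its stop. Then stand the screwdriver back in the same rack hole that it came from and let go. Turn the selector only with the screwdriver, and leave the other tool in the rack and the selector on the unit with the two black push buttons alone.

Things in the scene. Friction and masses are not known exactly. Their poses are not given: they have to be found in the camera images.
- driver_handle (a point): Centre of the black handle (26 x 26 x 90 mm, square) of the flat screwdriver, 0.1-0.2 kg. Below: round guard 44 mm across, underside 53 mm below this point; shaft 10 mm thick; flat blade 16 mm wide, 4 mm thick, tip 118 mm below this point. z runs from tip to handle, x along the blade's width, y across it; handle faces square to x and y. Starts upright in the rack, blade down, this point 138 mm up.
- rack: Fixed grey tool rack, 70 x 190 mm; origin under its centre on the table, y along its length. Its top plate is 10 mm thick, top 85 mm above the table, with two 24 mm square holes at y = +45 and -45 mm. A tool hangs in each, its guard lying on the plate, with a few mm of play; the flat screwdriver may be in either.
- selector_slot (a point): Centre of the top of the slotted brass selector (about 38 mm across) on the gauge unit, 76 mm above the table. x runs along the slot and turns with it (same either way round), z up. The slot is 7 mm wide, 12 mm deep, open at both ends; its upper 6 mm flare at 45 degrees to 19 mm, so the blade must be 8 to 11 mm below this point to turn it. A lower fixed ring, 58 mm across, surrounds it.
- selector (a joint): Turn of that selector in rad, growing clockwise seen from above. It starts near 0 (0 to 0.15, slot pointing roughly at the gauge, a white dial 42 mm across, no higher than the selector, 58 mm from it) and has stops at 0 and 1.57. It takes about 0.1 N m and stays where left. The blade has about 0.2 rad of play in the slot. The unit is a fixed blue box, 130 x 120 x 60 mm.
- other_selector (a joint): Turn in rad of the identical selector on the second blue unit, which has two small black push buttons in place of the gauge; starts at 0 to 0.15, to be left alone.
- nut_driver: The other tool in the rack, to be left alone: a nut driver with a round black handle 22 mm across and only 60 mm tall, the same guard, and a round steel socket. Origin on its axis, 53 mm above the guard's underside, z up the handle; its top is 153 mm above the table. It hangs in the hole 90 mm from the screwdriver's.

How it is judged:
By the outcome, as a careful person would: the job done as asked, in the order asked, and still so for the second after the job is handed in, with the robot touching nothing.
It also fails if it takes over 61 s, if anything falls off the work surface, if the arm or the gripper's body presses on something with over 40 N, if the wrist force passes 120 N, or if a joint passes its speed limit or range.

### The arm

A 6-joint arm with a two-finger parallel gripper is mounted at the origin on the work surface. World frame = base frame: x ahead of the robot, y to its left, z up, the work surface at z = 0. Lengths are in m, angles in rad, forces in N, time in s.
With the tool pointing down it reaches from about 0.325 to 0.85 m from the base axis. Payload 4.4 kg.
Tool frame: the origin (TCP) lies between the finger pads; the fingertips stand 8 mm ahead of it and the grasp point (between the pads) lies 11 mm behind it; z points along the fingers, y is the line along which they close (so a half turn about z gives the same grasp; the last joint's range is limited). The gripper opens to 94 mm and grips with 3 to 60 N. Pads are 16 mm wide; open, the fingers measure 119 mm over their backs; the gripper's body (75 mm by 177 mm) begins 78 mm behind the grasp point.
Start: joints at [-1.488, 0.207, 1.542, -0, 1.393, -0.15], TCP at [0.133, -0.559, 0.174] pointing down, gripper open.
Joint ranges: [-2.73, 2.73], [-0.86, 2.22], [0.23, 2.46], [-1.11, 4.25], [0.08, 2.63], [-2.82, 2.82]. Speed limits (rad/s): [2.79, 2.79, 3.14, 3.14, 3.14, 3.14].

### API

Orientations are given as [roll, pitch, yaw] about the fixed x, y, z axes, in that order (R = Rz(yaw) Ry(pitch) Rx(roll)).
In Python, from workcell import * gives the robot as it stands.
- The arm moves only by the tool send_rows, never from a script. Its argument "motion" is a list of rows, each a list of 5 numbers: the shift along the tool's x, y, z in cm, then the turn about the tool's z in degrees, then the opening, from 0 (shut) to 1 (fully open). In form: [[x, y, z, turn, gripper], ...]. A call has 1 to 10 rows; each row shifts and turns the commanded pose from where the row before left it, along the tool's axes as they then stand; what a row does not reach is not made up. A row lasts 1/8 s, in which the tool goes at most 62.5 mm and 10.7 degrees, less where a joint would pass 70% of its speed; a pose out of reach is approached as far as the arm can. A call is refused whole if a number of a shift passes 6.25 or a number of a turn 10.7, either way. A call with a gripper value outside its range is refused whole. The fingers move at their own pace and stop on an object; "newtons" is the grip in N (left out, the last holds). Time passes only in rows, so rows that do not move let the fingers close. It gives the time, the measured TCP pose, the force, the opening and the grip force at its end, in the units of the state.
- get_state(): the state, without advancing time (a new reading comes with each control period).
- camera(name): name is "side" or "top" or "wrist"; returns the picture (400x640x3 uint8, blue, green, red); there is no depth.
- camera_info(name): a dict with "fx", "fy", "cx", "cy" (pixels), "T" (4x4, takes a point from camera to world coordinates); the wrist camera has in their place "mount" (4x4, takes a point from camera to tool coordinates, whose origin is the TCP and whose axes are the flange's). Camera axes: x right, y up, looking along -z (the intrinsics and any distortion apply to the point x, -y, -z); pixel columns grow to the right and rows downward; lengths in m; the calibration is good to about 2 mm. A picture is of the moment at which its call begins: read the wrist's pose just before it. camera_info takes no time and is no camera call.
- job_done(): hands the job in; it is judged then, once.
The state is a dict: "time": time; "joint_positions": joint angles; "joint_velocities": joint speeds; "effort": joint torques, N m; "eef_pos": TCP position; "eef_rot": TCP orientation; "ft_force": force on the tool from outside, world axes, zero at the start; "ft_torque": the same for the moment, N m; "opening": opening from 0.0 (shut) to 1.0 (fully open); "grasp_force": force on a finger pad.
Only numpy, scipy, OpenCV 4.12 (cv2) and the standard library are available. Lean on these libraries where they do the work, as an engineer would, in place of code of your own. Each camera call takes 0.05 s, during which the arm holds its last target. There are 200 camera calls.

## Working session

There is one attempt and no reset: what is moved stays moved. The work goes in short steps, Python scripts to look and compute and a tool call to move; the robot and the scene stay as the last step left them, time stands still between calls to the robot, and variables do not carry over. Pictures are saved under pics/ and viewed, at most 10 in all, crops included, and the job is handed in when it is done.

Besides the shell and the picture viewer there is one more tool, called as name([rows], argument=value, ...), one row to a line, values as JSON. send_rows: Moves the arm, as the interface text tells. Its arguments: {"type":"object","properties":{"motion":{"type":"array"},"newtons":{"type":"number"}},"required":["motion"]}

```bash
mkdir -p pics; python3 - <<'E'
from workcell import *
import cv2,numpy as np
s=get_state();print(s)
for n in("top","side"):
    cv2.imwrite(f"pics/{n}0.png",camera(n));print(n,camera_info(n))
print(camera_info("wrist"))
E
```

```text
{'time': 0.0, 'joint_positions': array([-1.48746312e+00,  2.07412050e-01,  1.54290609e+00, -3.84778647e-05,
        1.39348039e+00, -1.50548012e-01]), 'joint_velocities': array([-6.03758802e-05, -3.83649905e-04, -1.80884457e-03,  1.26795076e-03,
       -1.53316964e-03,  7.69912029e-04]), 'effort': array([-2.34058403e-03, -3.70888853e+01, -2.81416905e+01,  6.96730684e-02,
        3.61804396e-02, -1.66646505e-04]), 'eef_pos': array([ 0.13313548, -0.55849849,  0.17271809]), 'eef_rot': array([-3.13940605e+00, -2.93405239e-04,  2.33887725e-01]), 'ft_force': array([-0.17541064,  0.13131634,  0.03810859]), 'ft_torque': array([-0.02912738,  0.03922279,  0.01701947]), 'grasp_force': 0.0, 'opening': 0.997144686584509}
top {'fx': 510.80217341311527, 'fy': 510.80217341311527, 'cx': 319.4781214005593, 'cy': 205.15502268784425, 'T': array([[ 0.02303541,  0.98482137, -0.17203559,  0.26815395],
       [-0.99962087,  0.02009309, -0.01882497, -0.01023278],
       [-0.01508251,  0.17240401,  0.98491085,  1.33168027],
       [ 0.        ,  0.        ,  0.        ,  1.        ]])}
side {'fx': 412.2983295182654, 'fy': 412.2983295182654, 'cx': 320.71747901978654, 'cy': 199.78471071846042, 'T': array([[ 0.98926787,  0.07608823, -0.1247384 ,  0.35665233],
       [-0.14519381,  0.60754091, -0.78090512, -0.70103336],
       [ 0.01636599,  0.79063558,  0.61206824,  0.665569  ],
       [ 0.        ,  0.        ,  0.        ,  1.        ]])}
{'fx': 294.2048372820773, 'fy': 294.2048372820773, 'cx': 317.19953608015027, 'cy': 199.79282271967645, 'mount': array([[ 1.12146293e-04,  9.71031924e-01,  2.38949766e-01,
         6.83106609e-02],
       [ 9.99999959e-01, -1.71704632e-04,  2.28434587e-04,
         7.63523010e-04],
       [ 2.62846058e-04,  2.38949731e-01, -9.71031903e-01,
        -2.11415751e-01],
       [ 0.00000000e+00,  0.00000000e+00,  0.00000000e+00,
         1.00000000e+00]])}
```

View pics/top0.png

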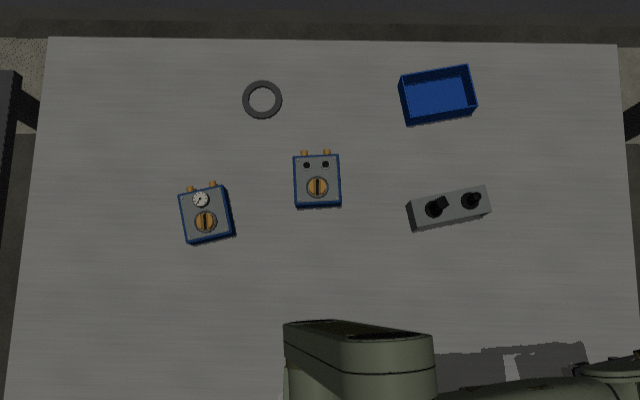

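View pics/side0.png

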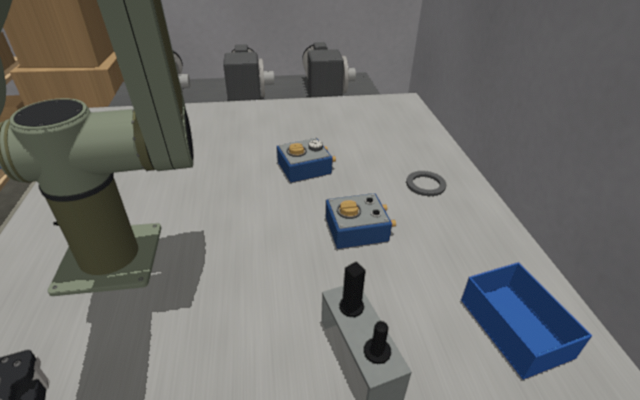

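The top view shows the gauge unit on the left, with its selector at about (205,221) and gauge at (201,199). The button unit is at (317,187). The rack is at right: the screwdriver's guard is at (434,208) (tall handle, confirmed by the side view) and the nut driver's at (471,200).

```bash
cat > h.py <<'E'
from workcell import *
import cv2,numpy as np
from scipy.spatial.transform import Rotation as R
def cam(n,s=None):
    c=camera_info(n)
    if n=="wrist":
        T=np.eye(4);T[:3,:3]=R.from_euler('xyz',s['eef_rot']).as_matrix();T[:3,3]=s['eef_pos'];c['T']=T@c['mount']
    return c
def cast(c,u,v,z):
    d=c['T'][:3,:3]@np.array([(u-c['cx'])/c['fx'],-(v-c['cy'])/c['fy'],-1]);o=c['T'][:3,3]
    return o+d*(z-o[2])/d[2]
def proj(c,p):
    q=c['T'][:3,:3].T@(np.asarray(p)-c['T'][:3,3]);return c['cx']-c['fx']*q[0]/q[2],c['cy']+c['fy']*q[1]/q[2]
def rel(s,p): # world point in tool axes, cm from TCP
    return R.from_euler('xyz',s['eef_rot']).inv().apply(np.asarray(p)-s['eef_pos'])*100
E
python3 - <<'E'
from h import *
c=cam("top")
for n,u,v,z in[("sel",205.5,221.5,.076),("gauge",201,199,.07),("osel",317.5,187,.076),("guard",434,208,.087),("nut",471,200.5,.087),("r1",406,207,.085),("r2",487,185,.085),("r3",490,210,.085),("r4",413,232,.085)]:
    print(n,cast(c,u,v,z).round(3))
c=cam("side")
for n,u,v,z in[("guard",352,307,.087),("nut",378,350,.087),("sel",297,149,.076)]:print("side",n,cast(c,u,v,z).round(3))
s=get_state();print(rel(s,[.43,-.3,.3]))
E
```

```text
sel [0.44  0.297 0.076]
gauge [0.498 0.313 0.07 ]
osel [0.534 0.02  0.076]
guard [ 0.484 -0.269  0.087]
nut [ 0.505 -0.36   0.087]
r1 [ 0.486 -0.2    0.085]
r2 [ 0.545 -0.401  0.085]
r3 [ 0.482 -0.406  0.085]
r4 [ 0.424 -0.217  0.085]
side guard [ 0.484 -0.267  0.087]
side nut [ 0.508 -0.353  0.087]
side sel [0.445 0.287 0.076]
[ 34.87490688 -18.30197215 -12.67111496]
```

send_rows([
  [0, 0, -4, 0, 1],
  [0, 0, -3.7, 0, 1],
  [5.1, -2.5, 0, 0, 1],
  [5.1, -2.5, 0, 0, 1],
  [5.1, -2.5, 0, 0, 1],
  [5.1, -2.5, 0, 0, 1],
  [5.1, -2.5, 0, 0, 1],
  [5.1, -2.5, 0, 0, 1],
  [5.1, -2.5, 0, 0, 1],
  [5.1, -2.5, 0, 0, 1],
])

```text
time: 1.35
eef_pos: [0.4847, -0.2687, 0.2503]
eef_rot: [-3.141, 0.001, 0.234]
ft_force: [0.6, -0.7, -0.0]
opening: 1.001
grasp_force: 0.0
```

send_rows([
  [0, 0, 0, 0, 1],
  [0, 0, 0, 0, 1],
])

```text
time: 1.6
eef_pos: [0.4832, -0.2703, 0.2503]
eef_rot: [-3.141, 0.001, 0.234]
ft_force: [0.1, -0.2, -0.2]
opening: 1.0
grasp_force: 0.0
```

```bash
python3 - <<'E'
from h import *
s=get_state();im=camera("wrist");cv2.imwrite("pics/w1.png",im)
print(s['eef_pos'],s['eef_rot'],s['ft_force'])
c=cam("wrist",s)
print(proj(c,[.484,-.268,.183]),proj(c,[.484,-.268,.087]))
E
```

```text
[ 0.48319133 -0.27027583  0.25026395] [-3.14109235e+00  1.38692720e-03  2.34282224e-01] [ 0.12607256 -0.16191644 -0.15252579]
(np.float64(314.436390682435), np.float64(198.12380698656838)) (np.float64(315.17118779150223), np.float64(180.66276405258358))
```

View pics/w1.png

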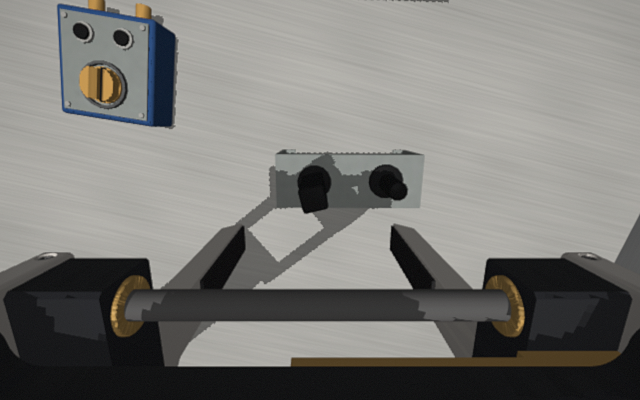

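The wrist view shows the screwdriver's handle at about (315,195), with its guard at (315,180), and the nut driver at (388,183). I'll enlarge and brighten it to get the handle's yaw.

```bash
python3 - <<'E'
from h import *
im=cv2.imread("pics/w1.png")[140:225,265:435]
g=np.clip(255*(im/255.)**.4,0,255).astype('u1')
cv2.imwrite("pics/w1c.png",cv2.resize(g,None,fx=4.7,fy=4.7,interpolation=cv2.INTER_CUBIC))
E
```

```text
(no output)
```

View pics/w1c.png

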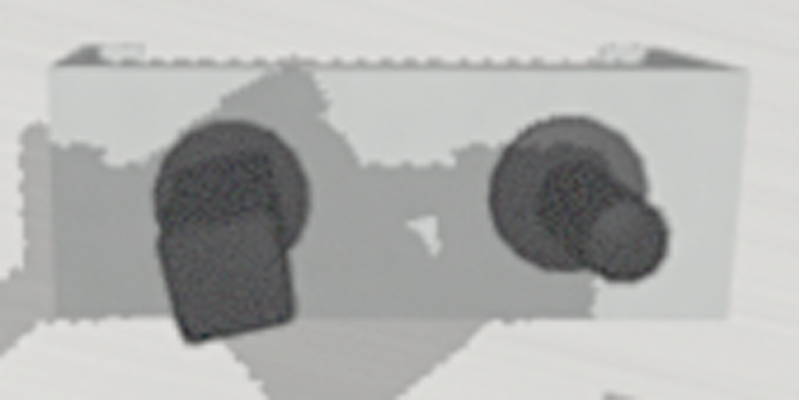

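The enlarged view shows the top face of the handle with corners at about (160,235), (272,210), (295,315) and (188,340) in the crop. That centres it at (313.6,198.5) in the full picture, rotated about 14° counter-clockwise from the tool axes and upright.

send_rows([
  [0.1, -0.3, 0, 0, 1],
  [0, 0, 0, -7, 1],
  [0, 0, 0, -7, 1],
  [0, 0, 3.5, 0, 1],
  [0, 0, 4.5, 0, 1],
  [0, 0, 4.1, 0, 1],
  [0, 0, 0, 0, 1],
  [0, 0, 0, 0, 1],
])

```text
time: 2.65
eef_pos: [0.4847, -0.2684, 0.1316]
eef_rot: [3.139, -0.001, 0.477]
ft_force: [-0.6, -0.3, -0.4]
opening: 1.0
grasp_force: 0.0
```

```bash
python3 - <<'E'
from h import *
s=get_state();im=camera("wrist");print(s['eef_pos'],s['eef_rot'],s['ft_force'])
im2=camera("side")[190:390,240:480]
f=lambda i:np.clip(255*(i/255.)**.5,0,255).astype('u1')
a=cv2.resize(f(im)[130:330,180:450],(540,400)); b=cv2.resize(f(im2),(250,208))
o=np.zeros((400,790,3),'u1');o[:,:540]=a;o[:208,540:]=b;cv2.imwrite("pics/g1.png",o)
E
```

```text
[ 0.48465584 -0.26843148  0.13161776] [ 3.13922043e+00 -1.14634404e-03  4.76915303e-01] [-0.55340098 -0.30582125 -0.40258034]
```

View pics/g1.png

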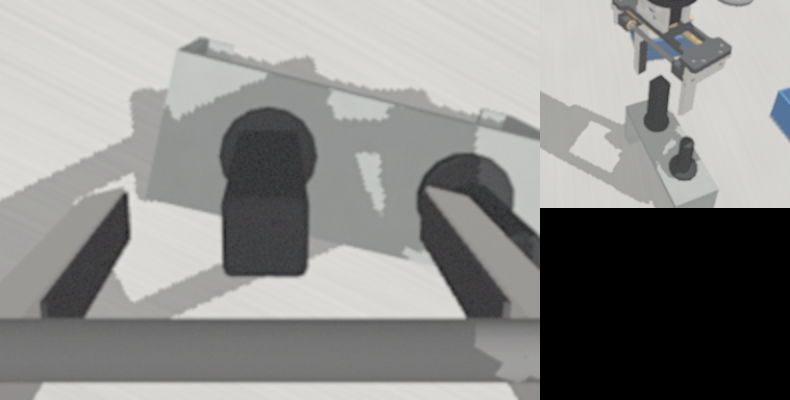

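The wrist view shows the handle centred between the fingers with its faces parallel to the pads (handle front edge from (224,272) to (307,272)). The nut driver is clear of the right finger. I'll close now.

send_rows([
  [0, 0, 0, 0, 0.2],
  [0, 0, 0, 0, 0.2],
  [0, 0, 0, 0, 0.2],
  [0, 0, 0, 0, 0.2],
  [0, 0, 0, 0, 0],
  [0, 0, 0, 0, 0],
  [0, 0, 0, 0, 0],
  [0, 0, 0, 0, 0],
], newtons=45)

```text
time: 3.75
eef_pos: [0.4839, -0.267, 0.1297]
eef_rot: [-3.141, 0.0, 0.478]
ft_force: [-0.9, 0.1, -1.0]
opening: 0.274
grasp_force: 44.9
```

send_rows([
  [0, 0, -3, 0, 0],
  [0, 0, -4, 0, 0],
  [0, 0, -4, 0, 0],
  [0, 0, -3, 0, 0],
  [0, 0, 0, 0, 0],
  [0, 0, 0, 0, 0],
])

```text
time: 4.5
eef_pos: [0.4832, -0.2665, 0.2679]
eef_rot: [-3.139, 0.001, 0.478]
ft_force: [0.1, 0.0, -2.2]
opening: 0.273
grasp_force: 44.9
```

```bash
python3 - <<'E'
from h import *
s=get_state();im=camera("side");print(s['eef_pos'],s['eef_rot'],s['ft_force'],s['ft_torque'])
c=cam("side");p=s['eef_pos'];h=p+[0,0,.011-.002]
u,v=map(int,proj(c,p-[0,0,.1]));print(u,v, proj(c,p-[0,0,.05]),proj(c,p-[0,0,.109]))
f=lambda i:np.clip(255*(i/255.)**.5,0,255).astype('u1')
cv2.imwrite("pics/l1.png",cv2.resize(f(im)[v-60:v+40,u-65:u+65],(780,600),interpolation=cv2.INTER_CUBIC))
E
```

```text
[ 0.48320812 -0.26654654  0.26792869] [-3.13890099e+00  1.30263764e-03  4.78063257e-01] [ 0.11031384  0.02271014 -2.24611625] [ 0.02473704 -0.0368266   0.03215249]
354 274 (np.float64(356.6254369402585), np.float64(252.42914059239243)) (np.float64(354.0775139589501), np.float64(278.4847144029842))
```

View pics/l1.png

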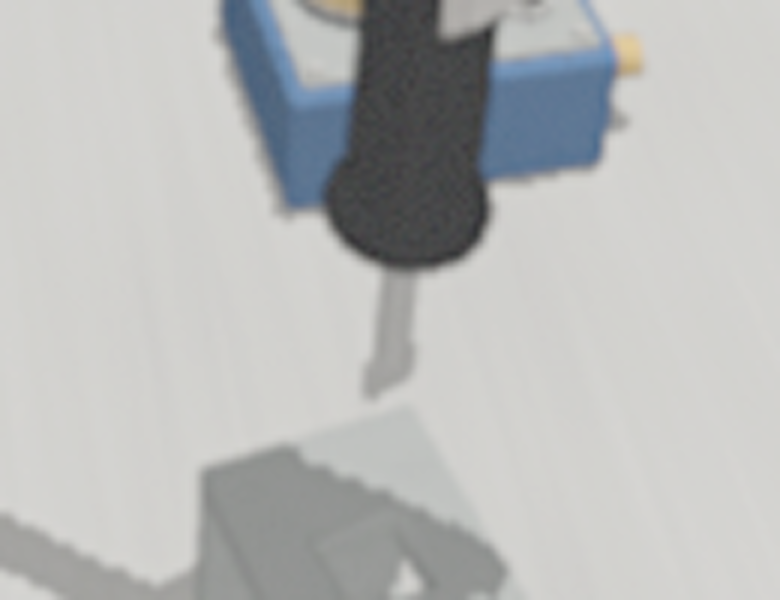

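The lifted blade's end runs from (365,395) to (412,372), right and up in the picture. That matches tool x (expected +48,+20 up), so the blade width lies along tool x. I'll travel to beside the gauge unit, then rotate so the turn stays within joint 6's range.

send_rows([
  [3.1, -5.0, 0, 0, 0],
  [3.1, -5.0, 0, 0, 0],
  [3.1, -5.0, 0, 0, 0],
  [3.1, -5.0, 0, 0, 0],
  [3.1, -5.0, 0, 0, 0],
  [3.1, -5.0, 0, 0, 0],
  [3.1, -5.0, 0, 0, 0],
  [3.1, -5.0, 0, 0, 0],
  [3.1, -5.0, 0, 0, 0],
  [3.1, -5.0, 0, 0, 0],
])

```text
time: 5.8
eef_pos: [0.528, 0.3209, 0.2672]
eef_rot: [3.142, 0.004, 0.478]
ft_force: [0.6, 0.1, -0.8]
opening: 0.273
grasp_force: 44.9
```

send_rows([
  [0, 0, 0, -10.4, 0],
  [0, 0, 0, -10.4, 0],
  [0, 0, 0, -10.4, 0],
  [0, 0, 0, -10.4, 0],
  [0, 0, 0, -10.4, 0],
  [0, 0, 0, -10.4, 0],
  [0, 0, 0, -10.4, 0],
  [0, 0, 0, -10.4, 0],
])

```text
time: 6.8
eef_pos: [0.528, 0.3189, 0.2669]
eef_rot: [-3.137, 0.0, 1.936]
ft_force: [-0.2, 0.3, -0.8]
opening: 0.271
grasp_force: 44.9
```

send_rows([
  [0, 0, 0, -10.4, 0],
  [0, 0, 0, -10.4, 0],
  [0, 0, 0, -10.4, 0],
  [0, 0, 0, -10.4, 0],
  [0, 0, 0, -10.4, 0],
  [0, 0, 0, -10.4, 0],
  [0, 0, 0, -10.4, 0],
  [0, 0, 0, -10.4, 0],
  [0, 0, 0, 0, 0],
  [0, 0, 0, 0, 0],
])

```text
time: 8.05
eef_pos: [0.5286, 0.3192, 0.2684]
eef_rot: [-3.141, -0.002, -2.903]
ft_force: [0.3, 0.2, -1.7]
opening: 0.277
grasp_force: 44.9
```

```bash
python3 - <<'E'
from h import *
s=get_state();im=camera("wrist");print(s['eef_pos'],s['eef_rot'],s['joint_positions'],s['ft_force'])
cv2.imwrite("pics/s1r.png",im);np.save("s1.npy",s,allow_pickle=True)
c=cam("wrist",s);u,v=map(int,proj(c,[.44,.297,.076]));print(u,v)
g=np.clip(255*(im/255.)**.5,0,255).astype('u1')
x0,y0=max(u-90,0),max(v-80,0);print(x0,y0)
cv2.imwrite("pics/s1.png",cv2.resize(g[y0:y0+140,x0:x0+190],None,fx=4,fy=4,interpolation=cv2.INTER_CUBIC))
E
```

```text
[0.52864422 0.31918912 0.26844414] [-3.14123382e+00 -2.32715723e-03 -2.90335794e+00] [ 4.03138007e-01  2.45678388e-01  1.30126894e+00  2.80584204e-05
  1.59699982e+00 -1.40589275e+00] [ 0.25851105  0.15564642 -1.74901912]
317 110
227 30
```

View pics/s1.png

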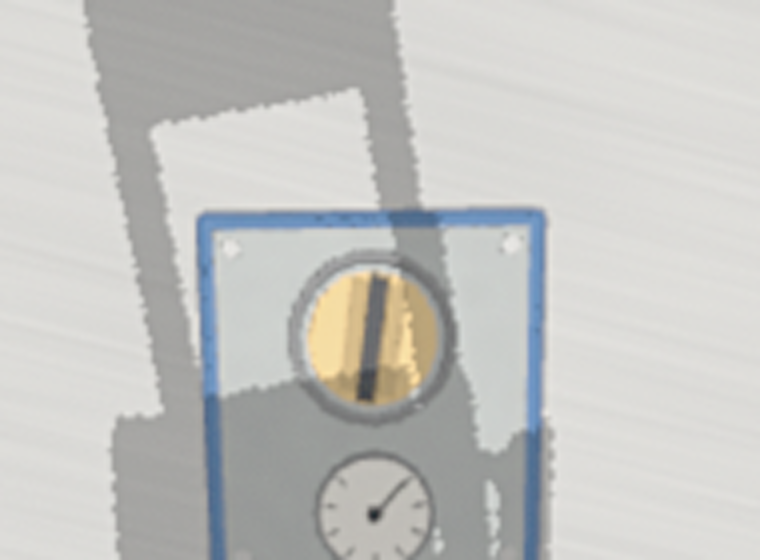

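The picture shows the selector centred at about crop (374,338), i.e. full picture (320.5,114.5). The slot floor runs from (380,275) to (366,402) in the crop, and the gauge is at (375,515).

```bash
python3 - <<'E'
from h import *
s=np.load("s1.npy",allow_pickle=True).item();c=cam("wrist",s)
f=lambda u,v,z:cast(c,227+u/4,30+v/4,z)
p=f(374,338,.076);a=f(380,275,.064);b=f(366,402,.064);g=f(375,515,.07)
print("sel",p,"slotmid",(a+b)/2,"len",np.linalg.norm(a-b),"gauge d",np.linalg.norm(g[:2]-p[:2]))
d=a-b;gd=p-g
print("slot yaw",np.arctan2(d[1],d[0]),"gauge yaw",np.arctan2(gd[1],gd[0]),"tool",s['eef_rot'][2])
print("rel cm",rel(s,p),rel(s,(a+b)/2))
E
```

```text
sel [0.44367691 0.3022911  0.076     ] slotmid [0.44365175 0.30203806 0.064     ] len 0.041762809748679686 gauge d 0.05876910524128966
slot yaw -3.014975490453205 gauge yaw -2.8935730055964592 tool -2.9033579419247144
rel cm [ 8.61071364  0.36996022 19.26437288] [ 8.61633725  0.34639556 20.46439775]
```

```bash
python3 - <<'E'
from h import *
for n,(x,y),cn in(("top0",(205,221),"top"),("side0",(297,149),"side"),("s1r",(320,114),"wrist")):
    im=cv2.imread(f"pics/{n}.png");h=cv2.cvtColor(im,cv2.COLOR_BGR2HSV)
    m=((h[...,0]>8)&(h[...,0]<32)&(h[...,1]>70)).astype('u1');k=np.zeros_like(m);cv2.circle(k,(x,y),19 if cn=="wrist" else 13,1,-1)
    pts=cv2.findNonZero(m*k);(u,v),r=cv2.minEnclosingCircle(pts)
    s=np.load("s1.npy",allow_pickle=True).item()
    print(n,len(pts),u,v,r,cast(cam(cn,s),u,v,.076))
E
```

```text
top0 243 204.63235473632812 220.7058868408203 9.39430046081543 [0.44232921 0.29894085 0.076     ]
side0 155 296.0 149.0 7.615873336791992 [0.44217678 0.28730362 0.076     ]
s1r 761 319.70001220703125 114.0999984741211 16.95002555847168 [0.44343338 0.30114408 0.076     ]
```

send_rows([
  [4.3, 0.1, 0, 0, 0],
  [4.36, 0.17, 0, 0, 0],
  [0, 0, 0, 6.4, 0],
  [0, 0, 3.5, 0, 0],
  [0, 0, 3.4, 0, 0],
  [0, 0, 0, 0, 0],
  [0, 0, 0, 0, 0],
])

```text
time: 8.98
eef_pos: [0.4453, 0.3018, 0.2022]
eef_rot: [3.141, 0.002, -3.013]
ft_force: [0.6, -0.1, -1.2]
opening: 0.273
grasp_force: 44.9
```

```bash
python3 - <<'E'
from h import *
s=get_state();print(s['eef_pos'],s['eef_rot'],s['ft_force'])
t=camera("top")[190:255,170:240];d=camera("side")[90:190,235:365]
f=lambda i:np.clip(255*(i/255.)**.5,0,255).astype('u1')
a=cv2.resize(f(t),(390,362),interpolation=cv2.INTER_CUBIC);b=cv2.resize(f(d),(400,308),interpolation=cv2.INTER_CUBIC)
o=np.zeros((362,790,3),'u1');o[:,:390]=a;o[:308,390:]=b;cv2.imwrite("pics/a1.png",o)
E
```

```text
[0.44526653 0.30177762 0.20215613] [ 3.14098549e+00  1.83436299e-03 -3.01315040e+00] [ 0.64277839 -0.06019488 -1.17675172]
```

View pics/a1.png

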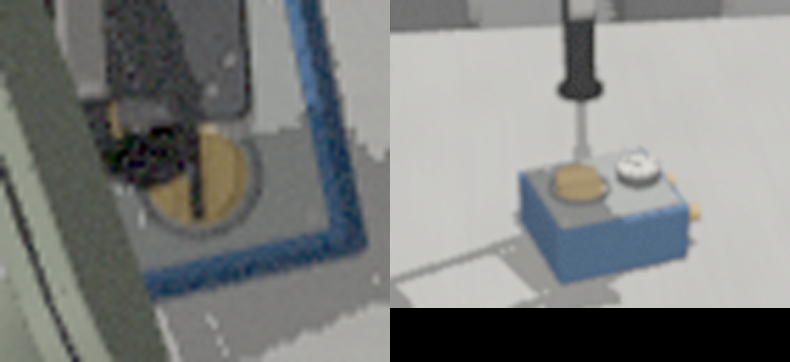

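The side view shows the blade tip at about (296.7,142) and the selector centre at (296,148.5). The top view shows the blade close to over the slot, partly hidden. I'll check the tip's projection against this.

```bash
python3 - <<'E'
from h import *
s=get_state();c=cam("side");p=s['eef_pos']
for q in([0,0,-.1097],[0,0,-.0447]):print(proj(c,p+np.array(q)))
print(proj(c,[.443,.301,.076]),proj(c,[.443,.291,.076]),proj(c,[p[0],p[1],.076]))
cv2.imwrite("pics/a2.png",cv2.resize(np.clip(255*(camera("side")/255.)**.5,0,255).astype('u1')[105:165,260:340],(800,600),interpolation=cv2.INTER_CUBIC))
E
```

```text
(np.float64(296.65855811231256), np.float64(140.81899026073586))
(np.float64(296.1892350622636), np.float64(119.51959154073761))
(np.float64(295.81177456131314), np.float64(146.48014145818726)) (np.float64(296.16433300830204), np.float64(148.3021796701373)) (np.float64(296.7778009550743), np.float64(146.23061632986793))
```

View pics/a2.png

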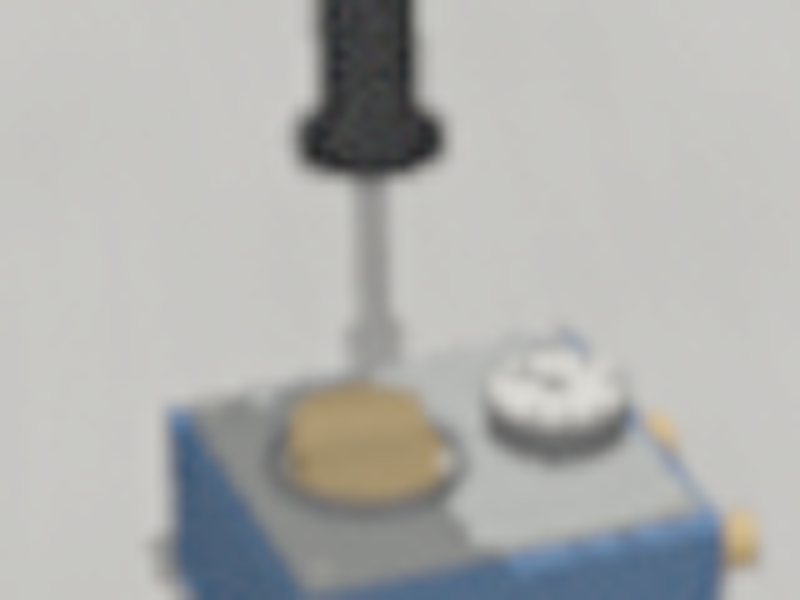

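The tip at (297.5,141.7) matches its prediction. The selector's top disc spans rows of about 385–454 in the crop, so its centre is at v≈147, which agrees with y≈0.301. I'll insert with a small correction.

send_rows([
  [0.2, -0.05, 0, 0, 0],
  [0, 0, 0.8, 0, 0],
  [0, 0, 0.6, 0, 0],
  [0, 0, 0.4, 0, 0],
  [0, 0, 0.2, 0, 0],
  [0, 0, 0, 0, 0],
])

```text
time: 9.88
eef_pos: [0.4425, 0.3008, 0.1808]
eef_rot: [3.141, -0.0, -3.012]
ft_force: [0.5, 0.5, -1.1]
opening: 0.272
grasp_force: 44.9
```

send_rows([
  [0, 0, 0.2, 0, 0],
  [0, 0, 0.2, 0, 0],
  [0, 0, 0, 0, 0],
  [0, 0, 0, 0, 0],
])

```text
time: 10.38
eef_pos: [0.4428, 0.3015, 0.177]
eef_rot: [3.14, 0.001, -3.013]
ft_force: [-1.0, 2.7, -0.2]
opening: 0.271
grasp_force: 44.8
```

send_rows([
  [0, 0.1, 0, 0, 0],
  [0, 0, 0, 5, 0],
  [0, 0, 0, 5, 0],
  [0, 0, 0, 5, 0],
  [0, 0, 0, 5, 0],
  [0, 0, 0, 0, 0],
])

```text
time: 11.12
eef_pos: [0.443, 0.3025, 0.1768]
eef_rot: [3.139, 0.001, 2.923]
ft_force: [2.0, 2.8, -2.1]
opening: 0.272
grasp_force: 44.9
```

```bash
python3 -c "
from h import *
s=get_state();print(s['eef_pos'],s['eef_rot'],s['ft_force'],s['ft_torque'],s['joint_positions'][5])"
```

```text
[0.44304701 0.30254753 0.17675529] [3.13948478e+00 1.02105063e-03 2.92283149e+00] [ 1.9710883   2.78054392 -2.07912874] [ 1.17789048 -0.64465182  0.09414631] -0.9152017855375669
```

send_rows([
  [0, 0, 0, 6, 0],
  [0, 0, 0, 6, 0],
  [0, 0, 0, 6, 0],
  [0, 0, 0, 6, 0],
  [0, 0, 0, 6, 0],
  [0, 0, 0, 6, 0],
  [0, 0, 0, 6, 0],
  [0, 0, 0, 6, 0],
  [0, 0, 0, 6, 0],
  [0, 0, 0, 0, 0],
])

```text
time: 12.38
eef_pos: [0.4438, 0.3017, 0.1769]
eef_rot: [3.139, 0.001, 1.981]
ft_force: [4.0, 4.4, -3.7]
opening: 0.274
grasp_force: 45.0
```

```bash
python3 -c "
from h import *
s=get_state();print(s['eef_pos'],s['eef_rot'],s['ft_force'],s['ft_torque'],s['joint_positions'][5])"
```

```text
[0.44383861 0.30172244 0.17690809] [3.13866757e+00 9.23657636e-04 1.98143802e+00] [ 4.01255955  4.4125553  -3.67448526] [ 1.01572342 -1.49131029  0.05371152] 0.02597526709956297
```

send_rows([
  [0, 0.1, 0, 0, 0],
  [0, 0, 0, 5, 0],
  [0, 0, 0, 5, 0],
  [0, 0, 0, 4, 0],
  [0, 0, 0, 3, 0],
  [0, 0, 0, 0, 0],
])

```text
time: 13.12
eef_pos: [0.4439, 0.3016, 0.1769]
eef_rot: [3.141, 0.001, 1.684]
ft_force: [4.1, 1.6, -2.6]
opening: 0.274
grasp_force: 45.0
```

```bash
python3 -c "
from h import *
s=get_state();print(s['eef_pos'],s['eef_rot'],s['ft_force'],s['ft_torque'],s['joint_positions'][5])"
```

```text
[0.44392043 0.30163758 0.17691858] [3.14050924e+00 9.44397112e-04 1.68415324e+00] [ 4.11899815  1.64831945 -2.63911682] [ 0.521796   -1.44245256  0.04979936] 0.3232635937117146
```

Still free, with no rise in torque. I'll continue in small steps.

send_rows([
  [0, 0, 0, 3, 0],
  [0, 0, 0, 2, 0],
  [0, 0, 0, 0, 0],
])

```text
time: 13.5
eef_pos: [0.4438, 0.3017, 0.1769]
eef_rot: [3.141, 0.001, 1.596]
ft_force: [4.0, 1.1, -3.0]
opening: 0.274
grasp_force: 45.0
```

```bash
python3 -c "
from h import *
s=get_state();print(s['eef_rot'],s['ft_force'],s['ft_torque'],s['joint_positions'][5])"
```

```text
[3.14061545e+00 6.45603215e-04 1.59604950e+00] [ 4.01647619  1.13820052 -3.00843904] [ 0.33649552 -1.64417796  0.03997525] 0.4113515103715727
```

send_rows([
  [0, 0, 0, 3, 0],
  [0, 0, 0, 0, 0],
])

```text
time: 13.75
eef_pos: [0.4438, 0.3017, 0.1769]
eef_rot: [3.141, 0.001, 1.544]
ft_force: [6.5, 0.5, -3.0]
opening: 0.27
grasp_force: 45.0
```

```bash
python3 -c "
from h import *
s=get_state();print(s['eef_rot'],s['ft_force'],s['ft_torque'],s['joint_positions'][5])"
```

```text
[3.14066270e+00 5.57560037e-04 1.54411558e+00] [ 6.53422964  0.45024284 -3.01346821] [ 0.26154375 -1.75205769  0.13415065] 0.4633159075503279
```

send_rows([
  [0, 0, 0, 3, 0],
  [0, 0, 0, 0, 0],
])

```text
time: 14.0
eef_pos: [0.4438, 0.3017, 0.1769]
eef_rot: [3.141, 0.001, 1.492]
ft_force: [4.1, 0.9, -2.3]
opening: 0.275
grasp_force: 45.0
```

```bash
python3 -c "
from h import *
s=get_state();print(s['eef_rot'],s['ft_force'],s['ft_torque'],s['joint_positions'][5])"
```

```text
[3.14057955e+00 6.74051047e-04 1.49180243e+00] [ 4.1357935   0.93015597 -2.28843863] [ 0.26835459 -1.78101914  0.09585443] 0.5156050207542932
```

send_rows([
  [0, 0, 0, 3, 0],
  [0, 0, 0, 0, 0],
])

```text
time: 14.25
eef_pos: [0.4436, 0.3017, 0.1769]
eef_rot: [3.141, 0.001, 1.44]
ft_force: [5.3, 1.5, -2.3]
opening: 0.276
grasp_force: 45.0
```

```bash
python3 -c "
from h import *
s=get_state();print(s['eef_rot'],s['ft_force'],s['ft_torque'],s['joint_positions'][5])
cv2.imwrite('pics/t1.png',cv2.resize(np.clip(255*(camera('wrist')/255.)**.5,0,255).astype('u1')[60:260,180:440],(780,600),interpolation=cv2.INTER_CUBIC))"
```

```text
[3.14084769e+00 6.63641269e-04 1.44003340e+00] [ 5.28363098  1.50147888 -2.27252251] [ 0.12772888 -1.74931972  0.27448211] 0.5674510530778101
```

View pics/t1.png

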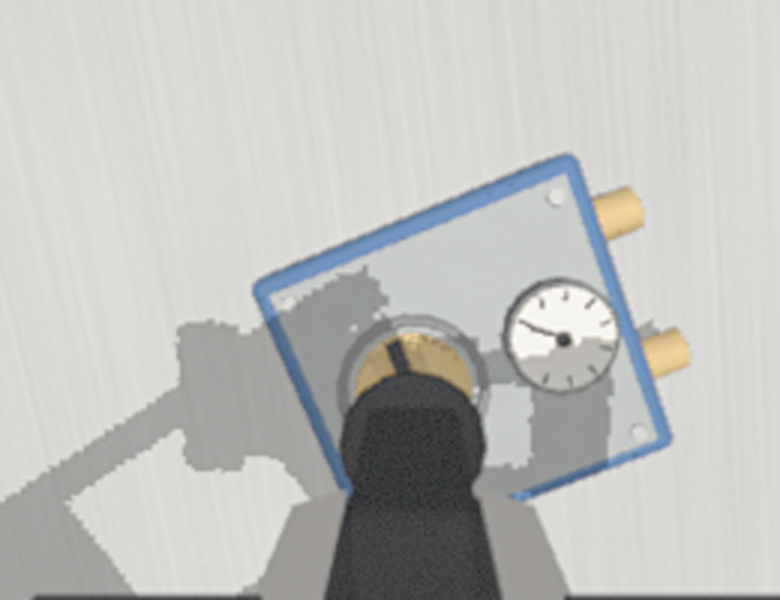

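The wrist view shows the slot's free end from (390,340) to (405,375), parallel to the unit's side edge (about 23° from vertical). The torque has risen to 0.27, so the selector is at its stop. I'll push slightly more, relax, and withdraw.

send_rows([
  [0, 0, 0, 2, 0],
  [0, 0, 0, 0, 0],
])

```text
time: 14.55
eef_pos: [0.4437, 0.3017, 0.1769]
eef_rot: [3.141, 0.001, 1.404]
ft_force: [5.1, 0.3, -2.7]
opening: 0.272
grasp_force: 45.0
```

```bash
python3 -c "
from h import *
s=get_state();print(s['eef_rot'],s['ft_force'],s['ft_torque'],s['joint_positions'][5])"
```

```text
[3.14078921e+00 6.52411500e-04 1.40389250e+00] [ 5.06181676  0.29715546 -2.65082427] [ 0.04649697 -1.76675279  0.18009013] 0.6036070349848122
```

send_rows([
  [0, 0, 0, -4, 0],
  [0, 0, 0, -3, 0],
  [0, 0, -1, 0, 0],
  [0, 0, -1, 0, 0],
  [0, 0, -3, 0, 0],
  [0, 0, -4.3, 0, 0],
  [0, 0, 0, 0, 0],
])

```text
time: 15.42
eef_pos: [0.4445, 0.3031, 0.2743]
eef_rot: [3.136, -0.004, 1.526]
ft_force: [0.4, -0.0, -1.7]
opening: 0.276
grasp_force: 45.0
```

```bash
python3 -c "
from h import *
s=get_state();print(s['eef_pos'],s['eef_rot'],s['ft_force'],s['ft_torque'],s['joint_positions'][5])"
```

```text
[0.44445939 0.3031209  0.27428789] [ 3.13643104 -0.00354533  1.52565935] [ 0.37790457 -0.01374644 -1.74124627] [-0.05363289 -0.06132809 -0.02026089] 0.4822465962062334
```

send_rows([
  [-4.5, 0, 0, 0, 0],
  [-4.5, 0, 0, 0, 0],
  [0, 0, 0, 0, 0],
  [0, 0, 0, 0, 0],
])

```text
time: 15.92
eef_pos: [0.4382, 0.2124, 0.2688]
eef_rot: [-3.139, -0.0, 1.525]
ft_force: [0.8, -0.6, -1.0]
opening: 0.272
grasp_force: 45.0
```

```bash
cat > slot.py <<'E'
from h import *
def slot(im,s):
    c=cam("wrist",s);u,v=proj(c,[.4434,.3015,.076])
    h=cv2.cvtColor(im,cv2.COLOR_BGR2HSV);k=np.zeros(im.shape[:2],'u1');cv2.circle(k,(round(u),round(v)),14,1,-1)
    m=((h[...,1]<90)&(k>0))
    n,l,st,_=cv2.connectedComponentsWithStats(m.astype('u1'));i=1+st[1:,4].argmax();ys,xs=np.nonzero(l==i)
    p=np.array([cast(c,x,y,.064)[:2] for x,y in zip(xs,ys)]);e,w=np.linalg.eigh(np.cov(p.T));d=w[:,1]
    print("px",round(u),round(v),"n",len(p),"mid",p.mean(0),"std",np.sqrt(e),"yaw mod pi",np.arctan2(d[1],d[0])%np.pi)
E
python3 - <<'E'
from slot import *
s1=np.load("s1.npy",allow_pickle=True).item();slot(cv2.imread("pics/s1r.png"),s1)
s=get_state();im=camera("wrist");cv2.imwrite("pics/s2r.png",im);np.save("s2.npy",s,allow_pickle=True);slot(im,s);print(s['eef_pos'],s['eef_rot'])
E
```

```text
px 320 113 n 111 mid [0.44258774 0.3012702 ] std [0.00159485 0.01037549] yaw mod pi 0.1181551573323798
px 319 111 n 112 mid [0.44328387 0.30188847] std [0.00156327 0.01058047] yaw mod pi 1.8305601969280207
[0.43822938 0.21237543 0.26875901] [-3.13884271e+00 -1.17673862e-04  1.52503042e+00]
```

The slot has turned from yaw 0.118 to −1.311 rad. Relative to the gauge line that puts the selector at about 1.56, i.e. at the stop. Next I return the driver to its hole.

send_rows([
  [0, 0, 0, 10, 0],
  [0, 0, 0, 10, 0],
  [0, 0, 0, 10, 0],
  [0, 0, 0, 10, 0],
  [0, 0, 0, 10, 0],
  [0, 0, 0, 10, 0],
  [0, 0, 0, 0, 0],
])

```text
time: 16.85
eef_pos: [0.4388, 0.2132, 0.2694]
eef_rot: [-3.141, 0.001, 0.482]
ft_force: [-0.8, 0.2, -1.6]
opening: 0.273
grasp_force: 45.0
```

send_rows([
  [-2.2, 5.6, 0, 0, 0],
  [-2.2, 5.6, 0, 0, 0],
  [-2.2, 5.6, 0, 0, 0],
  [-2.2, 5.6, 0, 0, 0],
  [-2.2, 5.6, 0, 0, 0],
  [-2.2, 5.6, 0, 0, 0],
  [-2.2, 5.6, 0, 0, 0],
  [-2.2, 5.4, 0, 0, 0],
  [0, 0, 0, 0, 0],
  [0, 0, 0, 0, 0],
])

```text
time: 18.1
eef_pos: [0.4883, -0.264, 0.2692]
eef_rot: [-3.14, -0.0, 0.48]
ft_force: [-0.0, 0.2, -1.8]
opening: 0.273
grasp_force: 45.0
```

```bash
python3 - <<'E'
from h import *
P=[]
for i in range(3):
    s=get_state();im=camera("side");P.append(s['eef_pos'])
p=np.mean(P,0);print(np.array(P),s['eef_rot'],rel(dict(s,eef_pos=p),[.4837,-.2670,.27]))
c=cam("side")
# shaft/blade columns: dark against bright table, rows between guard underside and tip
for dz in(.06,.075,.09,.1,.105):
    u,v=proj(c,p-[0,0,dz]);r=im[round(v),round(u)-14:round(u)+15].mean(1);print(dz,round(u,1),round(v,1),round(u)-14,r.round().astype(int))
E
```

```text
[[ 0.4882932  -0.26398537  0.2692476 ]
 [ 0.48836729 -0.26345217  0.26953221]
 [ 0.48843994 -0.26322824  0.26978736]] [-3.14088676e+00 -2.34442382e-04  4.81070052e-01] [-0.5730994   0.08939624 -0.04795848]
0.06 359.1 254.6 345 [172 171 171 172 172 171 158 136 102  71  51  32  16  18  16  20  15  17
  16  15  21  36  50  76 110 147 167 171 170]
0.075 358.4 261.4 344 [170 170 170 171 170 169 170 170 170 171 167 137 105 102 107 108 105 122
 160 171 169 168 168 168 168 170 169 169 169]
0.09 357.7 268.0 344 [170 169 169 169 172 171 171 169 170 169 155 119 101 106 109 107 109 138
 164 171 171 171 169 168 167 169 170 170 169]
0.1 357.3 272.3 343 [172 171 170 168 168 169 171 172 171 168 151 121 102 103 108 109 105 102
 125 159 170 170 170 171 170 167 167 169 170]
0.105 357.1 274.4 343 [171 171 171 169 168 168 170 172 172 164 129 104 104 104 104 104 102 109
 131 160 170 169 170 171 170 170 168 169 170]
```

The shaft is upright and on axis. I'll correct by (−0.55, +0.1) cm and lower it.

send_rows([
  [-0.55, 0.1, 0, 0, 0],
  [0, 0, 3, 0, 0],
  [0, 0, 2.5, 0, 0],
  [0, 0, 1, 0, 0],
  [0, 0, 0, 0, 0],
  [0, 0, 0.5, 0, 0],
  [0, 0, 0.5, 0, 0],
  [0, 0, 0.5, 0, 0],
  [0, 0, 0, 0, 0],
])

```text
time: 19.38
eef_pos: [0.4834, -0.268, 0.1893]
eef_rot: [-3.14, 0.001, 0.478]
ft_force: [-0.1, 0.8, -1.9]
opening: 0.271
grasp_force: 45.0
```

send_rows([
  [0, 0, 1.5, 0, 0],
  [0, 0, 1.5, 0, 0],
  [0, 0, 1.5, 0, 0],
  [0, 0, 0.8, 0, 0],
  [0, 0, 0.3, 0, 0],
  [0, 0, 0, 0, 0],
  [0, 0, 0, 0, 0],
])

```text
time: 20.25
eef_pos: [0.4842, -0.2686, 0.1345]
eef_rot: [3.14, -0.001, 0.478]
ft_force: [0.5, -0.3, -1.3]
opening: 0.273
grasp_force: 45.0
```

send_rows([
  [0, 0, 0.15, 0, 0],
  [0, 0, 0.15, 0, 0],
  [0, 0, 0, 0, 0],
  [0, 0, 0, 0, 0],
])

```text
time: 20.75
eef_pos: [0.4838, -0.2682, 0.1308]
eef_rot: [-3.142, -0.0, 0.478]
ft_force: [0.4, 1.1, -1.7]
opening: 0.274
grasp_force: 45.0
```

send_rows([
  [0, 0, 0.1, 0, 0],
  [0, 0, 0, 0, 0],
  [0, 0, 0, 0, 0.32],
  [0, 0, 0, 0, 0.4],
  [0, 0, 0, 0, 0.6],
  [0, 0, 0, 0, 1],
  [0, 0, 0, 0, 1],
  [0, 0, 0, 0, 1],
  [0, 0, 0, 0, 1],
], newtons=10)

```text
time: 21.88
eef_pos: [0.4838, -0.2683, 0.1298]
eef_rot: [-3.142, -0.0, 0.478]
ft_force: [0.7, -0.3, -0.1]
opening: 0.895
grasp_force: 0.0
```

send_rows([
  [0, 0, -2, 0, 1],
  [0, 0, -4, 0, 1],
  [0, 0, -4, 0, 1],
  [0, 0, -4, 0, 1],
  [-4, 0, 0, 0, 1],
  [-4, 0, 0, 0, 1],
  [0, 0, 0, 0, 1],
  [0, 0, 0, 0, 1],
])

```text
time: 22.88
eef_pos: [0.4131, -0.3049, 0.2699]
eef_rot: [3.142, -0.001, 0.478]
ft_force: [-0.9, -0.4, 0.2]
opening: 1.0
grasp_force: 0.0
```

```bash
python3 - <<'E'
from h import *
s=get_state();im=camera("side");o=cv2.imread("pics/side0.png");print(s['eef_pos'],s['opening'],s['ft_force'])
f=lambda i:(cv2.cvtColor(i,cv2.COLOR_BGR2GRAY)[255:370,315:415]<38).astype('u1')
for i in(o,im):
    n,l,st,ce=cv2.connectedComponentsWithStats(f(i));print([(a.tolist(),b.round(1).tolist()) for a,b in zip(st[1:],ce[1:]) if a[4]>60])
t=cv2.cvtColor(camera("top"),cv2.COLOR_BGR2HSV);t0=cv2.cvtColor(cv2.imread("pics/top0.png"),cv2.COLOR_BGR2HSV)
r=np.s_[170:205,298:338];print("other unit mean diff",np.abs(t[r][...,2].astype(int)-t0[r][...,2]).mean())
E
```

```text
[ 0.41314511 -0.30488903  0.26987551] 0.9997260171790673 [-0.92085739 -0.35313557  0.18318361]
[([25, 8, 25, 54, 954], [37.7, 35.8]), ([50, 67, 25, 41, 693], [62.9, 90.0])]
[([26, 9, 24, 54, 948], [38.3, 37.1]), ([50, 67, 25, 41, 665], [62.8, 90.5])]
other unit mean diff 5.072857142857143
```

```bash
python3 -c "
from workcell import *
print(job_done())"
```

```text
the job is handed in; nothing more can be done
None
```

I turned the gauge unit's selector clockwise to its stop (measured about 1.56 rad), put the screwdriver back in its own hole and released it, left the nut driver and other selector alone, and handed the job in at about 23 s.

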